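Fetch the smoothing plane from behind the tins

TASK

The smoothing plane is hemmed in at the back of the wooden rack: first move the white tin, the oil can and the nail tin from the rack into the blue side tray, all three standing upright there together. Then lift out the plane and lay it flat on its sole on the middle of the green plane rest, lengthwise along it (either way round). Only when it lies there, stand each of the three back in the very recess of the rack that it came from. Never tip any of them over, and do not disturb the tape roll and the cork block in front.

Things in the scene. Friction and masses are not known exactly. Their poses are not given: they have to be found in the camera images.
- white_tin: White closed tin of paint, a cylinder 69 mm in diameter and 120 mm high, 0.3 kg, standing at the start in one of the three recesses of the rack (which one varies). Origin at the centre of its underside, z up. Best gripped from above across its diameter, about 90 mm above the origin.
- oil_can: Dark green oil can, 152 mm high, 0.16 kg: body 63 mm in diameter up to 71 mm, brass neck 20 mm wide up to 89 mm, then an upright spout on the centre line, 12 mm thick at its root, slightly tapered. In one of the rack's recesses at the start. Origin at the centre of its underside, z up. Grip from above by the spout, about 115 mm above the origin.
- nail_tin: Open brass-yellow tin full of nails (they belong to it, one rigid piece) that stands in the rack, 66 mm in diameter, wall 54 mm high, nail ends up to 69 mm, 0.24 kg. In one of the recesses of the rack at the start. Origin at the centre of its underside, z up. Gripped from above across its diameter, about 40 mm above the origin.
- smoothing_plane: Small orange-brown wooden plane in the rack's bay, 0.48 kg. Origin at the centre of its sole, z up. A block 52 mm wide (x), 165 mm long (y), 48 mm high; iron and wedge in the middle (34 mm wide, y -19 to +43 mm) rise to 75 mm. Grip from above across its width, about 32 mm above the origin, once the tins are away.
- rack: Fixed pale board, 165 (x) by 290 (y) by 16 mm high. Origin: centre of its underside; x points away from the robot, turned up to 0.15 rad. Three square recesses 80 by 80 mm, 10 mm deep (floor 6 mm above the origin) centred at x = -33.5 and y = -97, 0, +97 mm; behind them the plane's bay, 58 by 176 mm, as deep, centred at x = +44.5, y = 0.
- side_tray: Fixed square blue tray, the side area, 212 by 212 mm outside, walls 6 mm thick and 16 mm high, floor 6 mm above its origin, which is the centre of its underside. On the robot's left or right. There is room for all three tins standing apart: for example at tray (x, y) = (-50, -52), (-50, +52) and (+52, 0) mm.
- plane_rest: Fixed dark board with a green top, 88 mm (its x) by 205 mm (its y), 11 mm high, origin at the centre of its underside. On the other side from the tray. The plane shall lie centred on its top, the plane's y along the rest's y.
- tape_roll: Bystander: loose roll of pale tape lying flat in front of the rack, 96 mm in diameter, 24 mm high. Origin at the centre of its underside. To be left where it is.
- cork_block: Bystander: loose brown cork sanding block in front of the rack, 62 by 106 by 34 mm. Origin at the centre of its underside. To be left where it is.

How it is judged:
On the way, in this order (a step that is already met when the one before it is completed fails the run):
1. white tin, oil can and nail tin all stand upright in the side tray, the plane still lies in its bay (x of white_tin in the frame of side_tray between -0.076 and 0.076 m and y of white_tin in the frame of side_tray between -0.076 and 0.076 m and z of each of white_tin, oil_can, nail_tin in the frame of side_tray below 0.011 m and angle between each of white_tin, oil_can, nail_tin's own z axis and vertical below 0.08 rad and x of oil_can in the frame of side_tray between -0.076 and 0.076 m and y of oil_can in the frame of side_tray between -0.076 and 0.076 m and x of nail_tin in the frame of side_tray between -0.076 and 0.076 m and y of nail_tin in the frame of side_tray between -0.076 and 0.076 m and distance of smoothing_plane from where it was at the start of the episode below 0.02 m), for 0.2 s.
2. the plane lies on the plane rest, while the three still stand in the side tray (horizontal distance between smoothing_plane and plane_rest below 0.012 m and angle between the y axis of smoothing_plane and the y axis of plane_rest, either way round below 0.12 rad and z of smoothing_plane in the frame of plane_rest below 0.016 m and angle between each of smoothing_plane, white_tin, oil_can, nail_tin's own z axis and vertical below 0.08 rad and x of white_tin in the frame of side_tray between -0.076 and 0.076 m and y of white_tin in the frame of side_tray between -0.076 and 0.076 m and z of each of white_tin, oil_can, nail_tin in the frame of side_tray below 0.011 m and x of oil_can in the frame of side_tray between -0.076 and 0.076 m and y of oil_can in the frame of side_tray between -0.076 and 0.076 m and x of nail_tin in the frame of side_tray between -0.076 and 0.076 m and y of nail_tin in the frame of side_tray between -0.076 and 0.076 m), for 0.2 s.
At the end, for the whole second after the job is handed in: The three containers stand upright (0.06 rad) in the recesses they started in, within 15 mm of where they stood; the plane lies on its sole on the rest, within 12 mm of its centre and 0.12 rad of its length, either way round; all released and at rest (distance of each of white_tin, oil_can, nail_tin from where it was at the start of the episode below 0.015 m and angle between each of white_tin, oil_can, nail_tin's own z axis and vertical below 0.06 rad and horizontal distance between smoothing_plane and plane_rest below 0.012 m and angle between the y axis of smoothing_plane and the y axis of plane_rest, either way round below 0.12 rad and z of smoothing_plane in the frame of plane_rest below 0.016 m and angle between smoothing_plane's own z axis and vertical below 0.08 rad and linear speed of each of white_tin, oil_can, nail_tin, smoothing_plane below 0.02 m/s and angular speed of each of white_tin, oil_can, nail_tin, smoothing_plane below 0.2 rad/s); the robot touches nothing.
It fails at once if the tape roll or the cork block is shifted by more than 20 mm (distance of any of tape_roll, cork_block from where it was at the start of the episode above 0.02 m).
It fails at once if one of the three containers or the plane is tipped by more than 0.6 rad (angle between any of white_tin, oil_can, nail_tin, smoothing_plane's own z axis and vertical above 0.6 rad).
It also fails if it takes over 147 s, if anything falls off the work surface, if the arm or the gripper's body presses on something with over 40 N, if the wrist force passes 120 N, or if a joint passes its speed limit or range.

ROBOT

A 6-joint arm with a two-finger parallel gripper is mounted at the origin on a cart in front of the work surface, level with it; the furniture and walls round the work are solid. World frame = base frame: x ahead of the robot, y to its left, z up, the work surface at z = 0. Lengths are in m, angles in rad, forces in N, time in s.
With the tool pointing down it reaches from about 0.375 to 0.925 m from the base axis. Payload 5.7 kg.
Tool frame: the origin (TCP) lies midway between the tips of the shut fingers; the grasp point (between the pads) lies 19 mm behind it; z points along the fingers, y is the line along which they close (so a half turn about z gives the same grasp; the last joint's range is limited). The gripper opens to 88 mm and grips with 3 to 60 N. Pads are 20 mm wide; open, the fingers measure 115 mm over their backs; the gripper's body (75 mm by 178 mm) begins 61 mm behind the grasp point.
Start: joints at [1.055, 0.359, 1.51, -0, 1.272, -0.115], TCP at [0.234, 0.552, 0.223] pointing down, gripper open.
Joint ranges: [-2.97, 2.97], [-1.01, 2.36], [0.21, 2.38], [-0.96, 4.11], [0.2, 2.71], [-2.98, 2.98]. Speed limits (rad/s): [2.39, 2.39, 3.14, 3.14, 3.14, 3.14].

INTERFACE

Orientations are given as a unit quaternion [x, y, z, w].
In Python, from bench import move_ptp, servo_line, goto_joints, move_gripper, sleep, inverse_kinematics, capture, PlanningError, close_job, spot_in, silhouettes, current_clock, current_joint_pos, current_qvel, current_joint_torque, current_position, current_orientation, current_force, current_torque, current_finger_gap, current_grip_force gives the robot as it stands. Calls block until the motion is done:
- move_ptp(position, orientation): joint-space move of the TCP to a pose.
- servo_line(position, orientation=None, rate=0.15, contact_N=None): straight line of the TCP; orientation=None keeps the orientation; rate is the mean speed in m/s. With contact_N (N) it stops when the force on the tool has changed by that much, and returns True; else False.
- goto_joints(angles): joint-space move.
- move_gripper(opening): finger opening in m; the grip force is fixed at half the most; returns when the fingers have stopped.
- sleep(seconds).
- inverse_kinematics(position, orientation): joint angles nearest the present ones, or None.
- capture(name): name is "side" or "top"; returns a dict with "image" (480x640x3 uint8, blue, green, red), "range_z" (480x640 float32, m along the optical axis (not along the pixel's ray), 0 where there is no reading), "intrinsics" (3x3 intrinsics, pixels), "R" (3x3) and "t" (3): a world point X has camera coordinates R X + t. Camera axes: x right, y down, z forward; pixel columns grow to the right and rows downward; lengths in m; the calibration is good to about 2 mm. A picture is of the moment at which its call begins.
A pose or a line that the arm cannot do raises PlanningError and nothing moves.
- close_job(): hands the job in; it is judged then, once.
Trained networks look in the newest picture that a camera, given by its name, has taken for a name from the list of things; names that differ only in an ending like _2 or _b are one class to them, and where a whole thing is asked for, a point or a joint stands for the part that bears it (a point fixed in the world has none). Each returns a list of dicts, best first, with "conf" (0 to 1); they miss things now and then, are a little off and sometimes report something else, mostly with a low value. They report only what shows in the picture. A call takes as long as a camera call.
- spot_in(camera, query): "xy" ([column, row] in pixels, amid what is visible of it).
- silhouettes(camera, query): "region" (480x640 bool, what is visible of it) and "xy" ([column, row] in pixels, amid what is visible of it).
Readings, each from a call of its own:
- current_clock(): time.
- current_joint_pos(): joint angles.
- current_qvel(): joint speeds.
- current_joint_torque(): joint torques, N m.
- current_position(): TCP position.
- current_orientation(): TCP orientation.
- current_force(): force on the tool from outside, world axes, zero at the start.
- current_torque(): the same for the moment, N m.
- current_finger_gap(): finger opening in m.
- current_grip_force(): force on a finger pad.
Only numpy, scipy, OpenCV 4.12 (cv2) and the standard library are available. Lean on these libraries where they do the work, as an engineer would, in place of code of your own. Each camera call takes 0.05 s, during which the arm holds its last target. There are 200 camera calls.

## Working session

There is one attempt and no reset: what is moved stays moved. The work goes in short steps, each a Python script; the robot and the scene stay as the last script left them, time stands still between calls to the robot, and variables do not carry over. Pictures are saved under pics/ and viewed, at most 14 in all, crops included, and the job is handed in when it is done.

```bash
mkdir -p pics; ls
python3 - <<'E'
from bench import *
import cv2,numpy as np
for c in("top","side"):
    d=capture(c); cv2.imwrite(f"pics/{c}0.png",d["image"]); print(c,d["intrinsics"].tolist(),np.round(d["R"],3).tolist(),d["t"])
    print((d["range_z"]==0).mean(), d["range_z"].max())
    for q in"white_tin oil_can nail_tin smoothing_plane rack side_tray plane_rest tape_roll cork_block".split():
        print(q,[(np.round(s["xy"]).tolist(),round(s["conf"],2),int(s["region"].sum())) for s in silhouettes(c,q)][:3])
print(current_clock())
E
```

```text
pics
top [[604.7348406574424, 0.0, 323.28110965017044], [0.0, 604.7348406574424, 243.13772448178], [0.0, 0.0, 1.0]] [[-0.023, -1.0, -0.002], [-0.981, 0.023, -0.193], [0.193, -0.002, -0.981]] [0.00433284 0.48125379 1.16046565]
0.004114583333333333 2.3308504
white_tin [([383.0, 198.0], 0.61, 1478)]
oil_can [([326.0, 203.0], 0.38, 5308)]
nail_tin [([289.0, 214.0], 0.74, 936)]
smoothing_plane [([334.0, 174.0], 0.74, 2351)]
rack [([322.0, 200.0], 0.63, 5288)]
side_tray [([148.0, 237.0], 0.81, 10562)]
plane_rest [([490.0, 238.0], 0.6, 4271)]
tape_roll [([364.0, 302.0], 0.72, 1337)]
cork_block [([260.0, 306.0], 0.69, 1711)]
side [[480.7464235261293, 0.0, 309.76490620994207], [0.0, 480.7464235261293, 233.12007306681193], [0.0, 0.0, 1.0]] [[0.933, -0.359, -0.021], [-0.212, -0.503, -0.838], [0.29, 0.786, -0.545]] [-0.4802116   0.12541121  0.97057162]
0.004026692708333333 3.803152
white_tin [([358.0, 238.0], 0.93, 1982)]
oil_can [([330.0, 232.0], 0.88, 830), ([308.0, 214.0], 0.57, 776)]
nail_tin [([310.0, 213.0], 0.97, 784)]
smoothing_plane [([378.0, 230.0], 0.95, 667), ([339.0, 254.0], 0.63, 2231)]
rack [([341.0, 256.0], 0.97, 2170)]
side_tray [([265.0, 176.0], 0.65, 2732)]
plane_rest [([374.0, 349.0], 0.94, 4515)]
tape_roll [([262.0, 272.0], 0.69, 1328)]
cork_block [([229.0, 221.0], 0.79, 938), ([358.0, 239.0], 0.26, 1969)]
1.0
```

View pics/top0.png

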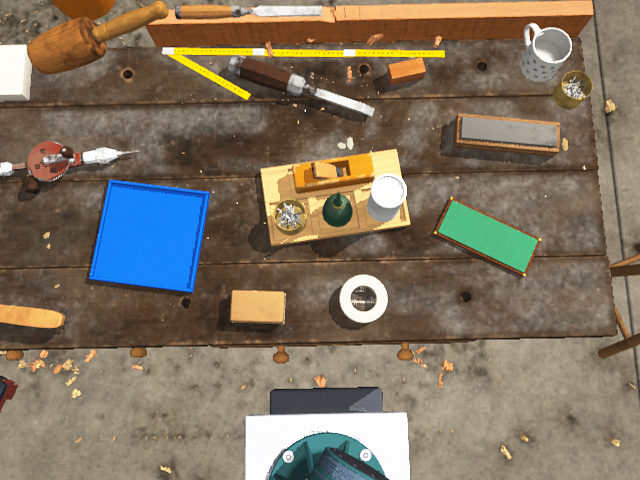

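View pics/side0.png

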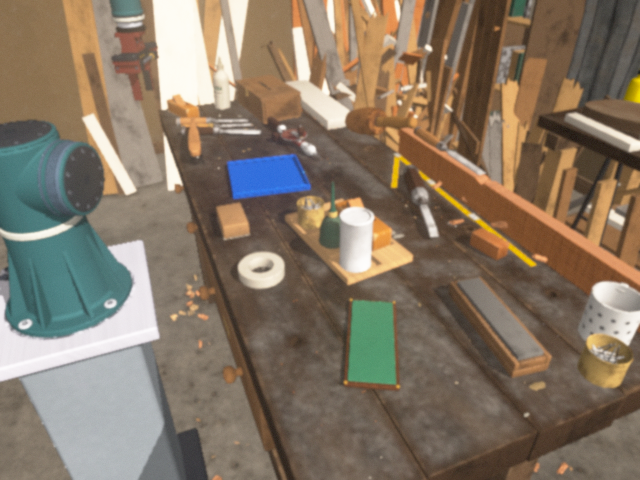

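The top view shows the nail tin at (290,215), the oil can at (337,208), the white tin at (388,195) and the plane behind them at (334,174). The tray is on the left at (150,237) and the rest on the right at (488,237). The side view agrees. Next I'll measure from the depth in both views.

```bash
cat > vis.py <<'E'
from bench import *
import cv2,numpy as np
v,u=np.mgrid[:480,:640]
def cloud(c):
    d=capture(c);K=d["intrinsics"];z=d["range_z"].astype(float)
    P=np.stack([(u-K[0,2])/K[0,0]*z,(v-K[1,2])/K[1,1]*z,z],-1)
    W=(P-d["t"])@d["R"]; W[z<=0]=np.nan
    return d["image"],W
def rect(p):
    (c,s,a)=cv2.minAreaRect((p[:,:2]*1000).astype(np.float32)); return np.round(c,1),np.round(s,1),round(a,2)
def circ(p):
    c,r=cv2.minEnclosingCircle((p[:,:2]*1000).astype(np.float32)); return np.round(c,1),round(r,1),np.round(np.median(p[:,:2],0)*1000,1),len(p)
def sel(W,m,lo,hi): 
    p=W[m]; return p[(p[:,2]>lo)&(p[:,2]<hi)]
E
python3 - <<'E'
from vis import *
for c in("top","side"):
    img,W=cloud(c); b,g,r=[img[...,i].astype(int) for i in range(3)]
    reg=(W[...,0]>.3)&(W[...,0]<.8)&(abs(W[...,1])<.5)
    blue=reg&(b>120)&(b>r+70); p=W[blue]
    print(c,"tray",rect(p),np.percentile(p[:,2],[5,50,95]).round(4), "rim",rect(sel(W,blue,.011,.03)))
    gr=reg&(g>100)&(g>r+40)&(g>b+20)&(W[...,1]<-.1);p=W[gr]; print("rest",rect(p),np.percentile(p[:,2],[5,50,95]).round(4))
    for q in"white_tin nail_tin smoothing_plane oil_can tape_roll cork_block".split():
        s=silhouettes(c,q)[0]; m=cv2.erode(s["region"].astype(np.uint8),np.ones((3,3)))>0
        p=W[m];p=p[~np.isnan(p[:,2])]; z=p[:,2]
        zt=np.percentile(z,95); t=p[z>zt-.012]
        print(q,"z",np.percentile(z,[2,50,95,99]).round(4),"top",circ(t),rect(t),"all",rect(p))
    near=reg&(abs(W[...,1])<.2)&(W[...,0]>.42)
    rk=sel(W,near&(r>b+25),.011,.021); print("rack",rect(rk),len(rk),np.median(rk[:,2]))
    np.save(f"/tmp/{c}.npy",W)
    print("spout",circ(sel(W,near,.095,.116)[:0] if 0 else sel(W,near&(g>=r)&(r<110),.1,.17)),"body",circ(sel(W,near&(g>r+5)&(r<110),.055,.085)))
    t=W[(W[...,0]>.35)&(W[...,0]<.75)&(abs(W[...,1])<.5)&(abs(W[...,2])<.006)]; print("table z",np.median(t[:,2]))
E
```

```text
top tray (array([517.8, 354.2]), array([222.6, 218.4]), 81.35) [0.0004 0.0048 0.0143] rim (array([514.1, 350.1]), array([213.5, 212.3]), 81.41)
rest (array([ 496.4, -345.8]), array([192.8,  78.5]), 62.42) [0.0067 0.0107 0.0146]
white_tin z [0.0195 0.1207 0.1262 0.1287] top (array([ 563.6, -133.1]), 33.7, array([ 563.5, -132.5]), 913) (array([ 562.9, -132.2]), array([64.7, 64.3]), 23.72) all (array([ 562.9, -132.2]), array([64.7, 64.3]), 23.72)
nail_tin z [0.0061 0.0351 0.0592 0.0694] top (array([538.2,  59.7]), 32.3, array([531. ,  58.5]), 142) (array([538.1,  60.4]), array([63.9, 55.6]), 22.14) all (array([538.9,  58.2]), array([64. , 59.5]), 20.02)
smoothing_plane z [0.0173 0.0519 0.0723 0.0784] top (array([627.6,  -1.3]), 20.8, array([624.5,  -1.6]), 221) (array([626.9,  -3.2]), array([34.1, 31.2]), 7.78) all (array([628.9, -29.8]), array([ 51.3, 160.3]), 8.07)
oil_can z [0.0211 0.064  0.1032 0.1361] top (array([552.6, -37.9]), 7.9, array([550.6, -37.1]), 57) (array([550.6, -37.5]), array([13.8, 11.7]), 80.6) all (array([547.9, -37.5]), array([54.4, 47. ]), 82.42)
tape_roll z [0.0
[... 1712 characters left out ...]
, -47.2]), array([32.9, 45.1]), 65.29)
tape_roll z [0.0065 0.0231 0.0257 0.0264] top (array([372.4, -84.9]), 47.0, array([367.4, -94.8]), 775) (array([372.5, -85.4]), array([92., 85.]), 75.02) all (array([372.5, -85.5]), array([92.2, 85. ]), 75.02)
cork_block z [0.0057 0.0335 0.0359 0.0367] top (array([360.3, 123.4]), 54.0, array([358.6, 113.3]), 564) (array([359.2, 123.8]), array([98.7, 57.7]), 86.62) all (array([359.2, 123.5]), array([98.3, 58.6]), 88.0)
rack (array([573. , -41.5]), array([296.2, 335.7]), 30.34) 1564 0.016059397941772323
spout (array([554.7, -36.7]), 5.2, array([554.5, -36.8]), 72) body (array([547. , -46.5]), 17.0, array([543.8, -49.6]), 108)
table z 0.0003719367512064215
```

```bash
cat > arm.py <<'E'
from bench import *
import numpy as np
from scipy.spatial.transform import Rotation as Rn
H=np.deg2rad
RACK,RY=np.array([.5863,-.0328]),H(7.5); TRAY,TY=np.array([.5145,.351]),H(-8.6)
REC={"nail":(.5397,.0602),"oil":(.5533,-.037),"white":(.5645,-.1327)}
def loc(o,yaw,p): return o+np.array([[np.cos(yaw),-np.sin(yaw)],[np.sin(yaw),np.cos(yaw)]])@np.array(p)
SLOT={"oil":loc(TRAY,TY,(-.050,.052)),"white":loc(TRAY,TY,(-.050,-.052)),"nail":loc(TRAY,TY,(.052,0))}
GH={"oil":.115,"white":.09,"nail":.04,"plane":.033}   # grasp height above origin
def quat(a,xyz):
    best=None
    for k in(0,np.pi):
        y=np.array([np.cos(a+k),np.sin(a+k),0]);z=np.array([0,0,-1.])
        q=Rn.from_matrix(np.c_[np.cross(y,z),y,z]).as_quat(); j=inverse_kinematics(list(xyz),list(q))
        if j is not None and (best is None or abs(j[5])<best[0]): best=(abs(j[5]),list(q))
    return best[1]
def pick(n,xy,floor,a,opening,up,over):
    z=floor+GH[n]-.019; q=quat(a,[*xy,over])
    move_gripper(opening); move_ptp([*xy,over],q)
    hit=servo_line([*xy,z],rate=.15,contact_N=10); move_gripper(0)
    print(n,"hit",hit,"gap",round(current_finger_gap(),4),"grip",round(current_grip_force(),1),"z",round(current_position()[2]-z,4))
    servo_line([*xy,z+up],rate=.2); print("after lift gap",round(current_finger_gap(),4),"F",np.round(current_force(),1),round(current_clock(),1))
def place(n,xy,floor,a,opening,up,out):
    z=floor+GH[n]-.019; q=quat(a,[*xy,z+up])
    move_ptp([*xy,z+up],q); servo_line([*xy,z+.012],rate=.2)
    hit=servo_line([*xy,z-.003],rate=.04,contact_N=4)
    print(n,"placed hit",hit,"dz",round(current_position()[2]-z,4))
    move_gripper(opening); servo_line([*xy,z+out],rate=.2); print("t",round(current_clock(),1))
E
python3 - <<'E'
from arm import *
print(SLOT)
pick("oil",REC["oil"],.006,RY,.05,.06,.20)
place("oil",SLOT["oil"],.006,TY+np.pi/2,.05,.06,.08)
E
```

```text
{'oil': array([0.47283802, 0.4098921 ]), 'white': array([0.45728634, 0.30706144]), 'nail': array([0.56591533, 0.34322416])}
oil hit False gap 0.0085 grip 29.8 z -0.0002
after lift gap 0.0085 F [ 0.4 -0.3 -1.6] 6.8
oil placed hit True dz -0.0007
t 10.6
```

Run:
```python
from arm import *
import cv2
pick("white",REC["white"],.006,RY+np.pi/2,.088,.11,.20)
place("white",SLOT["white"],.006,TY+np.pi/2,.086,.11,.08)
pick("nail",REC["nail"],.006,RY+np.pi/2,.088,.10,.16)
place("nail",SLOT["nail"],.006,TY+np.pi/2,.086,.10,.15)
move_ptp([.5,.15,.3],quat(RY,[.5,.15,.3]))
d=capture("side");cv2.imwrite("pics/s1.png",d["image"])
```

```text
white hit False gap 0.0666 grip 29.9 z 0.0006
after lift gap 0.0662 F [ 0.4  0.3 -3.1] 15.5
white placed hit True dz 0.0
t 19.3
nail hit False gap 0.064 grip 30.0 z 0.0006
after lift gap 0.0639 F [-0.3 -0.2 -1.9] 23.8
nail placed hit True dz 0.0002
t 28.3
```

View pics/s1.png

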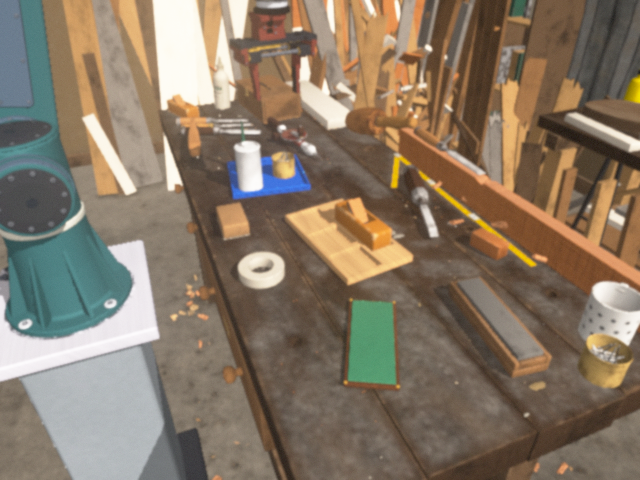

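The picture shows all three standing in the tray: the white tin at (248,165), the nail tin at (284,165) and the oil can's spout at (242,130). The plane lies alone in its bay at (364,225). I'll remeasure the plane and the rest.

Run:
```python
from vis import *; from arm import quat
move_ptp([.45,.3,.32],quat(0.1,[.45,.3,.32]))
for c in("top","side"):
    img,W=cloud(c)
    hsv=cv2.cvtColor(img,cv2.COLOR_BGR2HSV)
    box=(abs(W[...,0]-.63)<.06)&(abs(W[...,1]+.03)<.12)
    p=sel(W,box,.028,.09); q=sel(W,box,.045,.058)
    print(c,"plane",rect(p),rect(q),len(p),"ztop",np.median(q[:,2]),np.percentile(p[:,2],98))
    m=(abs(W[...,0]-.5)<.15)&(abs(W[...,1]+.34)<.15)
    b=sel(W,m,.0075,.016); k=sel(W,m&(hsv[...,0]>50)&(hsv[...,0]<85)&(hsv[...,1]>90),.003,.02)
    print("rest green",rect(k),len(k),np.median(k[:,2]),k[:,:2].mean(0).round(4),"board",rect(b))
```

```text
top plane (array([636.8, -29.2]), array([ 68.2, 165.1]), 6.99) (array([630.3, -30.1]), array([ 54.2, 164.9]), 7.78) 2033 ztop 0.05228479935284014 0.07680542685695137
rest green (array([ 496.1, -345.4]), array([192.8,  77.4]), 62.39) 3330 0.01071142275781519 [ 0.4957 -0.3459] board (array([ 490.4, -333.2]), array([240.6, 302.9]), 81.28)
side plane (array([631.2, -29.6]), array([ 52.9, 167.5]), 7.69) (array([631.2, -29.5]), array([ 52. , 165.4]), 7.99) 1372 ztop 0.05331860207568269 0.07671505695607125
rest green (array([ 498.3, -343.4]), array([193.3,  73.8]), 62.48) 3347 0.01134146673779513 [ 0.4937 -0.3523] board (array([ 498.1, -343.3]), array([207. ,  87.3]), 62.46)
```

Run:
```python
from arm import *; from vis import *
pick("plane",(.6305,-.0297),.006,H(7.9),.084,.08,.15)
place("plane",(.4973,-.3443),.011,H(-27.6),.08,.08,.12)
move_ptp([.5,.2,.3],quat(RY,[.5,.2,.3]))
for c in("top","side"):
    img,W=cloud(c); cv2.imwrite(f"pics/{c}2.png",img)
    p=sel(W,(abs(W[...,0]-.497)<.12)&(abs(W[...,1]+.344)<.12),.05,.066); print(rect(p),len(p),np.median(p[:,2]))
    p=sel(W,(abs(W[...,0]-.5145)<.12)&(abs(W[...,1]-.351)<.12),.115,.135); print("white",circ(p) if len(p) else 0)
```

```text
plane hit False gap 0.0516 grip 30.0 z 0.0006
after lift gap 0.0519 F [-1.1  0.5 -6.7] 34.0
plane placed hit True dz 0.0001
t 37.6
(array([ 497., -346.]), array([165.6,  54.3]), 61.95) 1645 0.05806868572006223
white (array([454.3, 302.6]), 34.2, array([457.2, 309.8]), 643)
(array([ 499. , -344.5]), array([165.1,  52. ]), 62.11) 1665 0.05879265558791957
white (array([458. , 341.2]), 73.5, array([455. , 301.7]), 311)
```

View pics/side2.png

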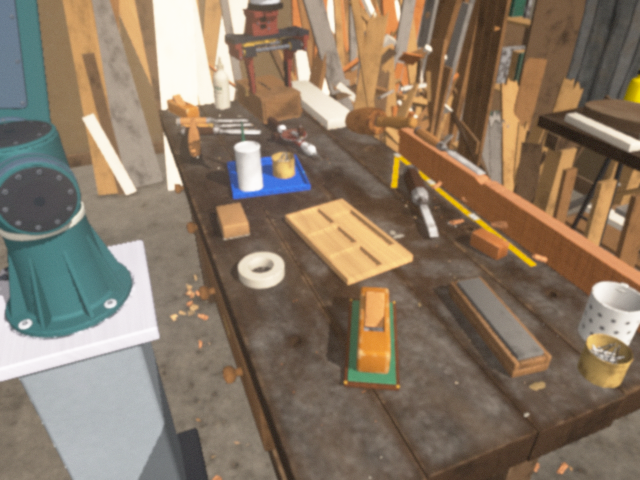

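The plane lies centred on the rest at (374,335), and the three still stand in the tray. Now I'll return them.

Run:
```python
from arm import *; from vis import *
A=TY+np.pi/2;B=RY+np.pi/2
pick("nail",SLOT["nail"],.006,A,.086,.10,.2)
place("nail",REC["nail"],.006,B,.086,.10,.15)
pick("white",SLOT["white"],.006,A,.086,.11,.2)
place("white",REC["white"],.006,B,.086,.11,.1)
pick("oil",SLOT["oil"],.006,A,.05,.10,.2)
place("oil",REC["oil"],.006,RY,.05,.10,.1)
move_ptp([.45,.3,.32],quat(0.1,[.45,.3,.32]))
for c in("top","side"):
    img,W=cloud(c); cv2.imwrite(f"pics/{c}3.png",img); b,g,r=[img[...,i].astype(int) for i in range(3)]
    near=lambda k,d:(abs(W[...,0]-REC[k][0])<d)&(abs(W[...,1]-REC[k][1])<d)
    print("white",circ(sel(W,near("white",.05),.115,.135)),"spout",circ(sel(W,near("oil",.02),.1,.17)),"nail",circ(sel(W,near("nail",.045),.05,.08)))
    p=sel(W,(abs(W[...,0]-.497)<.12)&(abs(W[...,1]+.344)<.12),.05,.066); print(rect(p))
```

```text
nail hit False gap 0.0642 grip 30.0 z 0.0006
after lift gap 0.0637 F [ 0.5 -0.3 -3.9] 43.5
nail placed hit True dz -0.0001
t 48.0
white hit False gap 0.066 grip 30.0 z 0.0007
after lift gap 0.0657 F [-0.2 -0.7 -4. ] 52.4
white placed hit True dz -0.0001
t 56.4
oil hit False gap 0.0084 grip 29.9 z -0.0001
after lift gap 0.0084 F [-0.8  0.1 -2.2] 61.3
oil placed hit True dz -0.0007
t 65.4
white (array([ 565.6, -136.9]), 34.9, array([ 565.3, -137.1]), 1002) spout (array([551.8, -38.9]), 4.2, array([550.6, -38.6]), 43) nail (array([540.1,  56.1]), 33.5, array([541.4,  55.8]), 186)
(array([ 496.7, -345.7]), array([165.2,  54.5]), 62.33)
white (array([ 566.2, -134.1]), 35.9, array([ 565.2, -138.6]), 610) spout (array([554.2, -37.1]), 5.4, array([553.7, -38.7]), 90) nail (array([542.7,  60. ]), 35.6, array([539. ,  57.8]), 256)
(array([ 499. , -344.6]), array([165.8,  52. ]), 62.11)
```

View pics/side3.png

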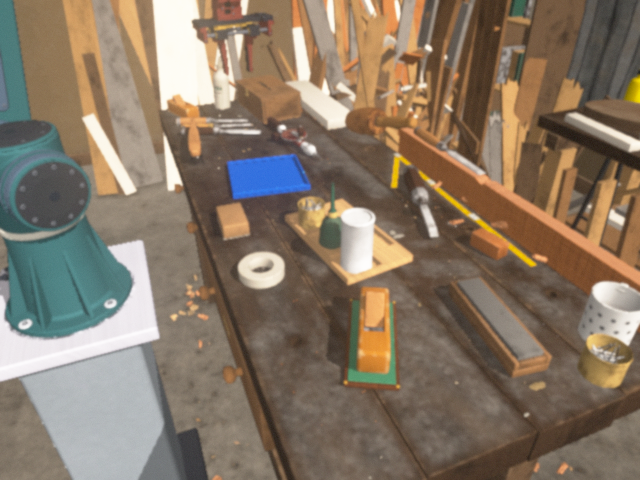

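View pics/top3.png

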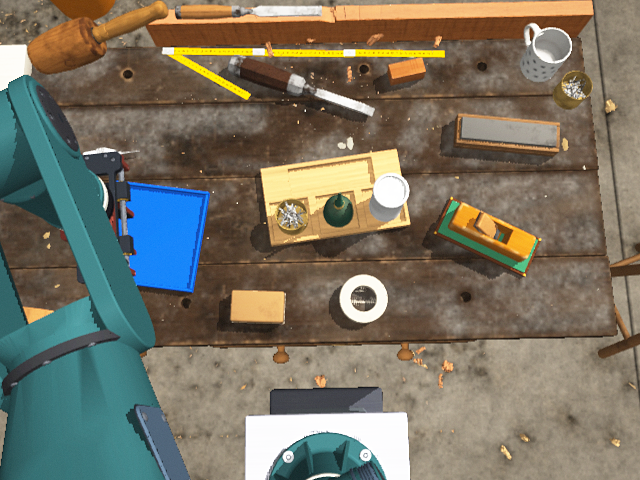

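Both views show the nail tin (290,215), oil can (338,208) and white tin (389,196) upright in their own recesses, within about 5 mm of where they started. The plane lies centred on the rest (488,235), and the tape and cork are where they were.

```bash
python3 -c "
from bench import *
print(close_job(),current_clock())"
```

```text
the job is handed in; nothing more can be done
the job is handed in; nothing more can be done
```

The job is handed in: the plane lies flat and centred on the green rest, all three containers stand upright in the recesses they came from (within about 5 mm), and the tape roll and cork block were left alone; the verdict was not shown.

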